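# Crucible held in tongs over a cork ring

### The job

Set the cork ring flat on the bench midway between the two amber bottles with blue caps and let go of it. Then take the steel tongs, close them on the white crucible that stands on the balance, lift it off and bring it over the cork ring, and finish while still holding it there in the tongs, upright and about 6 cm clear above the ring. Touch the crucible with the tongs only, never with the gripper, do not drop it, and leave the bottles, beaker and jar where they stand.

Things in the scene. Friction and masses are not known exactly. Their poses are not given: they have to be found in the camera images.
- tongs: Steel tongs on the bench, 205 mm long, 85 g: two strips 18 mm high on edge, a round hinge (34 mm) at the rear (x = -90 mm), V-shaped jaws in front (tips x = +104). Origin: underside, on the midline, between the two red grip pads (34 mm long); x along the midline of the open tongs to the jaws, z up. Open: 54 mm over the pads.
- tongs_jaws (a point): Jaw centre, where the crucible's axis comes to sit: 90 mm ahead of the tongs' origin, at mid-height of the strips (9 mm above their underside). Tip gap 53 mm when open; each mm squeezed off the pads' width closes the tips by 2.1 mm. Squeezed to 50 mm at the pads, the tongs carry safely and the tips still gap 45 mm; shut on the crucible, the pads are about 40 mm apart.
- tongs_grip (a point): Where to grip the tongs: midway between the grip pads, 9 mm above the underside, near the balance point; the fingers squeeze across the strips and the midline stays centred between them. The spring resists with 5 N at the pads at first, 7 N when shut on the crucible; a grip of 20 to 30 N then holds the crucible firmly. Loosened, the tongs spring open.
- ring: Cork ring, 56 mm outside and 28 mm inside diameter, 20 mm high, 30 g, loose, flat on the bench. Origin: centre of its underside, z up.
- bottle_a: Amber glass bottle with a blue cap, 60 mm diameter, 130 mm high, loose; the left one (towards +y) of the pair, the two standing 200 mm apart centre to centre. Origin: centre of its underside; bottle_b stands in the direction of its -y axis.
- bottle_b: The other amber bottle with a blue cap, same size. Origin: centre of its underside.
- balance: White laboratory balance, 200 mm deep (its x), 170 mm wide (y), fixed. Housing top 54 mm high; a round dark steel pan, 90 mm diameter, its top 68 mm high, centred at x = +20 mm; display at the front (-x). Origin: centre of its underside.
- crucible: White straight-sided porcelain crucible, 36 mm high, 32 mm diameter with a rim of 38 mm diameter on the top 6 mm, about 40 g, standing loose on the balance pan. Origin: centre of its underside, z up. The tongs grip it below the rim.
- dropper: Bystander: small amber dropper bottle with a red bulb, 48 mm diameter, 122 mm high. Origin: centre of its underside.
- beaker: Bystander: clear glass beaker, 70 mm diameter, 85 mm high. Origin: centre of its underside.
- jar: Bystander: amber jar with a black lid, 60 mm diameter, 100 mm high. Origin: centre of its underside.
There are look-alikes about, which are no part of the job. What is shaped like the bottle_b but yellow is not meant. Several things look just like the tongs: the one meant starts farthest from the robot's base.

How it is judged:
On the way, in this order (a step that is already met when the one before it is completed fails the run):
1. the cork ring lies flat and released midway between the two blue-capped bottles (18 mm along their line, 22 mm across it) (y of ring in the frame of bottle_a between -0.118 and -0.082 m and x of ring in the frame of bottle_a between -0.022 and 0.022 m and height (world z) of ring between -0.004 and 0.004 m and angle between ring's own z axis and vertical below 0.1 rad and contact force between ring and the fingers below 0.05 N and linear speed of ring below 0.02 m/s), for 0.2 s.
2. the crucible is lifted clear of the balance in the tongs (height (world z) of crucible above 0.078 m and contact force between crucible and balance below 0.05 N and contact force between crucible and tongs above 1 N and contact force between tongs and the fingers above 2 N), for 0.2 s.
At the end, for the whole second after the job is handed in: Ring flat on the bench midway between the blue-capped bottles (18 mm along, 22 mm across); crucible still and upright (0.3 rad) in the closed tongs in the gripper, axis within 22 mm of the ring's, underside 50 to 140 mm above the bench; crucible touches only tongs, tongs only crucible and fingers (y of ring in the frame of bottle_a between -0.118 and -0.082 m and x of ring in the frame of bottle_a between -0.022 and 0.022 m and height (world z) of ring between -0.004 and 0.004 m and angle between ring's own z axis and vertical below 0.1 rad and horizontal distance between crucible and ring below 0.022 m and height (world z) of crucible between 0.05 and 0.14 m and angle between crucible's own z axis and vertical below 0.3 rad and linear speed of crucible below 0.03 m/s and contact force between crucible and tongs above 1 N and contact force between tongs and the fingers above 2 N and contact force between crucible and the fingers below 0.05 N and contact force between each of crucible, tongs and ring below 0.05 N and contact force between each of crucible, tongs and balance below 0.05 N and contact force between each of crucible, tongs and bottle_a below 0.05 N and contact force between each of crucible, tongs and bottle_b below 0.05 N); the arm keeps its last pose, push and grip.
It fails at once if the gripper or arm touches the crucible (contact force between crucible and the fingers above 0.3 N or contact force between crucible and the arm above 0.3 N).
It fails at once if the crucible is dropped or tipped over (height (world z) of crucible below 0.035 m or angle between crucible's own z axis and vertical above 0.7 rad).
It fails at once if a bottle, the beaker or the jar is moved more than 15 mm or tipped (distance of any of bottle_a, bottle_b, dropper, beaker, jar from where it was at the start of the episode above 0.015 m or angle between any of bottle_a, bottle_b, dropper, beaker, jar's own z axis and vertical above 0.2 rad).
It also fails if it takes over 67 s, if anything falls off the work surface, if the arm or the gripper's body presses on something with over 40 N, if the wrist force passes 120 N, or if a joint passes its speed limit or range.

### The arm

A 7-joint arm with a two-finger parallel gripper is mounted at the origin on the work surface. World frame = base frame: x ahead of the robot, y to its left, z up, the work surface at z = 0. Lengths are in m, angles in rad, forces in N, time in s.
With the tool pointing down it reaches from about 0.425 to 0.95 m from the base axis. Payload 16.7 kg.
Tool frame: the origin (TCP) lies at the very end of the fingers, on their centre line; the grasp point (between the pads) lies 19 mm behind it (robot.tcp_to_grasp is the distance from the TCP to the grasp point, in m); z points along the fingers, y is the line along which they close (so a half turn about z gives the same grasp; the last joint's range is limited). The gripper opens to 94 mm and grips with 3 to 60 N. Pads are 16 mm wide; open, the fingers measure 119 mm over their backs; the gripper's body (75 mm by 177 mm) begins 78 mm behind the grasp point.
Start: joints at [-1.391, 0.426, 0.074, 1.606, -0.034, 1.111, -0.067], TCP at [0.219, 0.639, 0.177] pointing down, gripper open.
Joint ranges: [-2.85, 2.85], [-0.5, 2.14], [-1.23, 1.37], [0.21, 2.46], [-1.02, 4.16], [0.16, 2.05], [-2.73, 2.73]. Speed limits (rad/s): [1.89, 1.89, 2.39, 2.39, 3.01, 3.01, 3.01].

### API

Orientations are given as a unit quaternion [x, y, z, w].
In Python, from station import monitor, cams, ticket, robot gives the robot as it stands.
- The arm moves only by the shell command python3 -m jog 'ROWS'. ROWS is JSON, a list of rows, each a list of 5 numbers: the shift along the tool's x, y, z in m, then the turn about the tool's z in rad, then the finger opening in m, from 0 to 0.094. A call has 1 to 10 rows; each row is the pose to reach, as a shift and turn from the pose commanded when the call began, along the tool's axes at that moment; what a row does not reach only later rows make up. A row lasts 1/10 s, in which the tool goes at most 50 mm and 8.59 degrees, less where a joint would pass 70% of its speed; a pose out of reach is approached as far as the arm can. A call with a gripper value outside its range is refused whole. The fingers move at their own pace and stop on an object; the grip force is fixed at half the most. Time passes only in rows, so rows that repeat a pose let the fingers close. It gives the time, the measured TCP pose, the force, the opening and the grip force at its end, in the units of the state.
- monitor.observe(): the state, without advancing time (a new reading comes with each control period).
- cams.snapshot(name): name is "side" or "top"; returns a dict with "pixels" (400x640x3 uint8, red, green, blue), "intrinsics" (3x3 intrinsics, pixels), "xyz" and "attitude" of the camera in the world. Camera axes: x right, y up, looking along -z (the intrinsics and any distortion apply to the point x, -y, -z); pixel columns grow to the right and rows downward; lengths in m; the calibration is good to about 2 mm. A picture is of the moment at which its call begins. There is no depth.
- ticket.close_job(): hands the job in; it is judged then, once.
The state is a dict: "time": time; "joint_positions": joint angles; "qd": joint speeds; "joint_efforts": joint torques, N m; "tcp_pos": TCP position; "tcp_rot": TCP orientation; "force": force on the tool from outside, world axes, zero at the start; "wrist_torque": the same for the moment, N m; "grip_width": opening from 0.0 (shut) to 1.0 (fully open); "gripper_force": force on a finger pad.
Only numpy, scipy, OpenCV 4.12 (cv2) and the standard library are available. Lean on these libraries where they do the work, as an engineer would, in place of code of your own. Each camera call takes 0.05 s, during which the arm holds its last target. There are 200 camera calls.

## Working session

There is one attempt and no reset: what is moved stays moved. The work goes in short steps, Python scripts to look and compute and a shell command to move; the robot and the scene stay as the last step left them, time stands still between calls to the robot, and variables do not carry over. Pictures are saved under pics/ and viewed, at most 10 in all, crops included, and the job is handed in when it is done.

```bash
mkdir -p pics
python3 - <<'E'
from station import monitor, cams, robot
import cv2, numpy as np, json
s=monitor.observe(); print(s)
for n in("side","top"):
    c=cams.snapshot(n); cv2.imwrite(f"pics/{n}0.png",c["pixels"][:,:,::-1]); print(n,{k:np.round(v,4).tolist() for k,v in c.items() if k!="pixels"})
E
```

```text
{'time': 0.0, 'joint_positions': array([-1.39053369,  0.42672243,  0.07384875,  1.60655884, -0.03405927,
        1.1107924 , -0.06710706]), 'qd': array([-0.00021371, -0.00020274, -0.0004175 , -0.00080397, -0.00112945,
       -0.00141494,  0.00026711]), 'joint_efforts': array([-3.31461160e-04, -9.35783458e+01,  3.66663069e+00, -4.54195762e+01,
       -4.87837312e-02,  1.98686012e-02,  1.03635316e-04]), 'tcp_pos': array([0.21847528, 0.63819674, 0.17620322]), 'tcp_rot': array([ 1.64143714e-01,  9.86436246e-01, -6.10037457e-04, -3.82283448e-05]), 'force': array([ 0.33593271, -0.70584536, -0.16975575]), 'wrist_torque': array([0.02920378, 0.00471011, 0.04941234]), 'gripper_force': 0.0, 'grip_width': 0.9983751208289858}
side {'intrinsics': [[387.8592, 0.0, 320.836], [0.0, 387.8592, 196.9765], [0.0, 0.0, 1.0]], 'xyz': [0.2231, -0.7296, 0.6372], 'attitude': [0.4698, -0.0755, -0.1513, 0.8664]}
top {'intrinsics': [[381.2498, 0.0, 317.4054], [0.0, 381.2498, 197.5929], [0.0, 0.0, 1.0]], 'xyz': [0.3259, 0.0605, 1.0647], 'attitude': [-0.0635, 0.059, 0.7079, -0.701]}
```

View pics/top0.png

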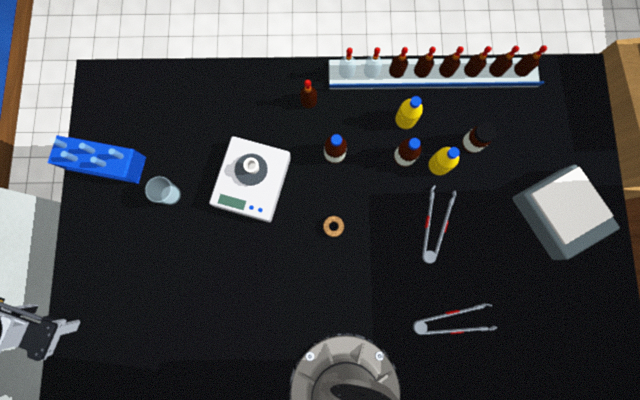

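View pics/side0.png

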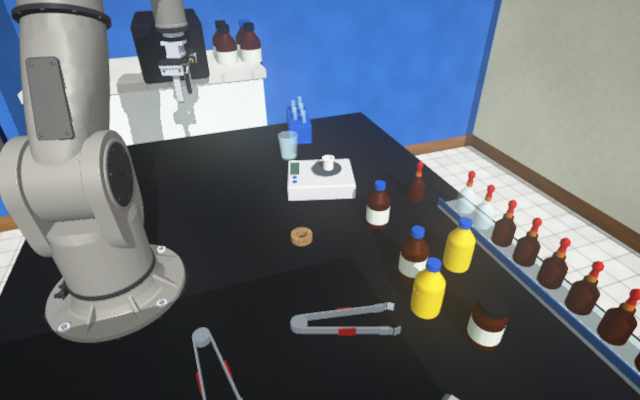

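The top view shows:
- **Amber bottles with blue caps:** (337,150) and (408,152). The yellow ones at (409,112) and (445,160) are not meant.
- **Tongs:** (438,225) and (455,320). The pair at (438,225) lies farther from the base (345,380), so it is the one meant.
- **Other things:** ring (333,226), balance with crucible (250,168), beaker (162,190), jar (478,138), dropper (308,95).

I'll enlarge both views to read pixels.

Run:
```python
import cv2
t=cv2.imread("pics/top0.png"); s=cv2.imread("pics/side0.png")
cv2.imwrite("pics/tc.png",cv2.resize(t[120:270,210:470],None,fx=3,fy=3,interpolation=cv2.INTER_CUBIC))
cv2.imwrite("pics/sc.png",cv2.resize(s[145:345,270:510],None,fx=3,fy=3,interpolation=cv2.INTER_CUBIC))
```

```text
(no output)
```

View pics/tc.png

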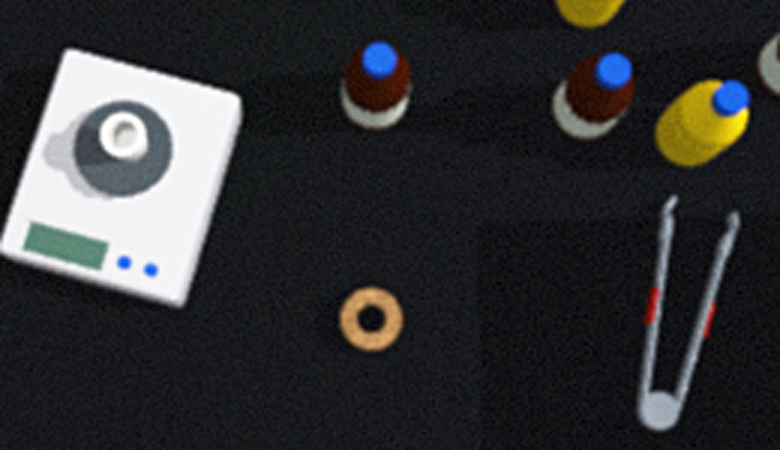

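View pics/sc.png

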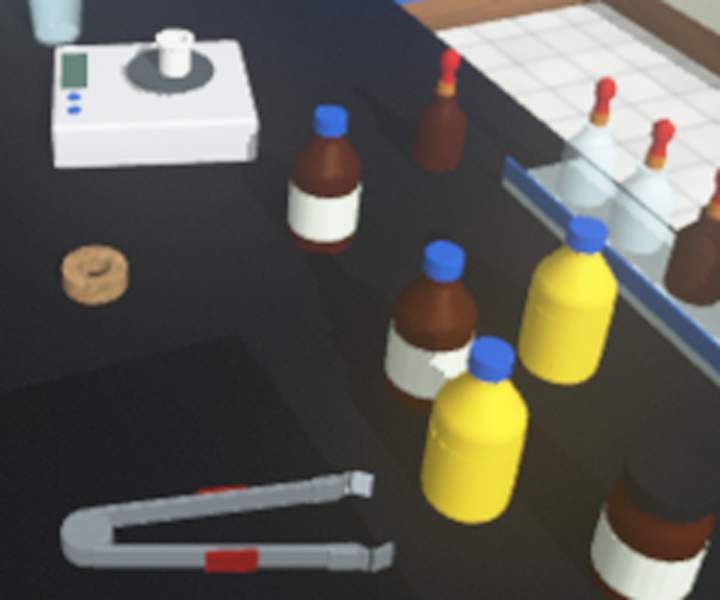

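The crops confirm it: the target tongs have their hinge at crop (659,410) and jaws at (671,200) and (735,215), with red pads at (651,305) and (709,320). The caps are at (379,58) and (614,70), the ring at (372,318) and the crucible at (123,135).

```bash
cat > h.py <<'E'
import numpy as np
from scipy.spatial.transform import Rotation as R
from scipy.optimize import least_squares
import json,os
C={}
def cam(n):
    if n not in C:
        from station import cams
        c=cams.snapshot(n); C[n]=(np.array(c["intrinsics"]),np.array(c["xyz"]),R.from_quat(c["attitude"]),c["pixels"])
    return C[n]
def ray(n,p):
    K,o,q,_=cam(n); v=np.linalg.solve(K,[p[0],p[1],1]); d=q.apply([v[0],-v[1],-v[2]]); return o,d/np.linalg.norm(d)
def tri(a,b):
    (o1,d1),(o2,d2)=ray("top",a),ray("side",b)
    t=np.linalg.lstsq(np.c_[d1,-d2],o2-o1,rcond=None)[0]; p,q=o1+t[0]*d1,o2+t[1]*d2
    return (p+q)/2,np.linalg.norm(p-q)
def plane(n,a,z):
    o,d=ray(n,a); return o+d*(z-o[2])/d[2]
def proj(n,P):
    K,o,q,_=cam(n); v=q.inv().apply(np.array(P)-o); u=K@np.array([v[0],-v[1],-v[2]]); return u[:2]/u[2]
E
python3 - <<'E'
from h import *
np.set_printoptions(precision=4,suppress=True)
tf=lambda p:((p[0]+.5)/3-.5+210,(p[1]+.5)/3-.5+120)
sf=lambda p:((p[0]+.5)/3-.5+270,(p[1]+.5)/3-.5+145)
for n,a,b,z in [("capA",(379,58),(331,113),.13),("capB",(614,70),(445,250),.13),("ringtop",(372,318),(96,263),.02),("cruc",(123,135),(175,36),.104),
 ("hinge",(659,410),(88,525),.018),("tipL",(671,200),(365,474),.018),("tipR",(735,215),(390,545),.018),("padL",(651,305),(222,489),.018),("padR",(709,320),(231,550),.018)]:
    p,e=tri(tf(a),sf(b)); print(n,p,round(e,4),"top@z",plane("top",tf(a),z)[:2],"side@z",plane("side",sf(b),z)[:2])
for n,a,z in [("bFL",(0,255),.054),("bFR",(183,305),.054),("bBL",(66,50),.054),("bBR",(242,97),.054),("yel1",(732,97),.13)]: print(n,plane("top",tf(a),z)[:2])
print("yel2",plane("top",(414,103),.13),"jar",plane("top",(485,134),.1),"beaker",plane("top",(160,186),.085), "rot", R.from_quat([.1641437,.986436,-.00061,-.00004]).as_matrix())
E
```

```text
capA [0.6407 0.017  0.129 ] 0.0017 top@z [0.6412 0.0168] side@z [0.6389 0.0154]
capB [ 0.6282 -0.1824  0.1309] 0.0004 top@z [ 0.6282 -0.1825] side@z [ 0.6291 -0.1814]
ringtop [0.4298 0.0225 0.0215] 0.0003 top@z [0.4301 0.0224] side@z [0.4302 0.0244]
cruc [0.5819 0.2385 0.1056] 0.001 top@z [0.5829 0.2387] side@z [0.5825 0.2414]
hinge [ 0.3447 -0.2353  0.0181] 0.0002 top@z [ 0.3446 -0.2353] side@z [ 0.3448 -0.2352]
tipL [ 0.5371 -0.258   0.0169] 0.0018 top@z [ 0.5378 -0.258 ] side@z [ 0.5356 -0.2588]
tipR [ 0.5229 -0.3165  0.0177] 0.0002 top@z [ 0.5229 -0.3164] side@z [ 0.5227 -0.3167]
padL [ 0.4401 -0.2346  0.0145] 0.0002 top@z [ 0.4398 -0.2336] side@z [ 0.4387 -0.2374]
padR [ 0.4253 -0.2856  0.0183] 0.0003 top@z [ 0.4255 -0.2858] side@z [ 0.4253 -0.2854]
bFL [0.4866 0.356 ]
bFR [0.44   0.1913]
bBL [0.6779 0.3024]
bBR [0.631  0.1395]
yel1 [ 0.6033 -0.2808]
yel2 [ 0.7364 -0.1874  0.13  ] jar [ 0.6605 -0.3776  0.1   ] beaker [0.5327 0.4798 0.085 ] rot [[-0.9461  0.3238 -0.0003]
 [ 0.3238  0.9461 -0.0012]
 [-0.0001 -0.0012 -1.    ]]
```

Triangulated heights agree with the text. Results:
- Bottle a (0.640,0.0165), bottle b (0.628,-0.182).
- Ring goal (0.634,-0.083).
- Tongs origin (0.432,-0.260), heading -15.6°.

First move: towards the ring.

```bash
cat > d.py <<'E'
# d.py x y z yheading_deg : shift/turn in tool axes to reach that TCP pose
import sys,numpy as np
from station import monitor
from scipy.spatial.transform import Rotation as R
s=monitor.observe(); M=R.from_quat(s["tcp_rot"]).as_matrix(); a=list(map(float,sys.argv[1:]))
h=np.arctan2(M[1,1],M[0,1])
print("t",round(s["time"],2),"tcp",s["tcp_pos"].round(4),"yhead",np.degrees(h).round(2),"w",round(s["grip_width"]*94,1),"gf",round(s["gripper_force"],1),"F",s["force"].round(1),"j",s["joint_positions"].round(2), "tilt",M[:,2].round(4))
if a: print("d",(M.T@(np.array(a[:3])-s["tcp_pos"])).round(4),"turn",round((h-np.radians(a[3])+np.pi)%(2*np.pi)-np.pi,4))
E
python3 -m jog '[[-0.4,-0.514,0,1.304,0.094],[-0.4,-0.514,0,1.304,0.094],[-0.4,-0.514,0,1.304,0.094],[-0.4,-0.514,0,1.304,0.094],[-0.4,-0.514,0,1.304,0.094],[-0.4,-0.514,0,1.304,0.094],[-0.4,-0.514,0,1.304,0.094],[-0.4,-0.514,0,1.304,0.094],[-0.4,-0.514,0,1.304,0.094],[-0.4,-0.514,0,1.304,0.094]]'; python3 d.py 0.43 0.0235 0.1 -3.6
```

```text
time: 1.2
tcp_pos: [0.3815, 0.1639, 0.177]
tcp_rot: [0.73, 0.683, 0.0, -0.0]
force: [1.0, -0.5, 0.9]
grip_width: 1.001
gripper_force: 0.0
t 1.2 tcp [0.3815 0.1639 0.177 ] yhead -3.84 w 94.1 gf 0.0 F [ 1.  -0.5  0.9] j [-1.07 -0.04  0.51  2.18  0.02  1.   -0.64] tilt [ 1.e-04  8.e-04 -1.e+00]
d [-0.1369  0.0578  0.0769] turn -0.0043
```

```bash
python3 -m jog '[[-0.137,0.058,0.03,-0.004,0.094],[-0.137,0.058,0.03,-0.004,0.094],[-0.137,0.058,0.03,-0.004,0.094],[-0.137,0.058,0.03,-0.004,0.094],[-0.137,0.058,0.077,-0.004,0.094],[-0.137,0.058,0.077,-0.004,0.094],[-0.137,0.058,0.077,-0.004,0.094]]'; python3 d.py 0.43 0.0235 0.004 -3.6
```

```text
time: 1.9
tcp_pos: [0.4298, 0.0252, 0.1001]
tcp_rot: [0.728, 0.686, -0.001, -0.0]
force: [-0.0, 0.1, 1.3]
grip_width: 1.0
gripper_force: 0.0
t 1.9 tcp [0.4298 0.0252 0.1001] yhead -3.4 w 94.0 gf 0.0 F [-0.   0.1  1.3] j [-0.86  0.14  0.72  2.24 -0.12  0.81 -0.12] tilt [-0.0023 -0.0017 -1.    ]
d [-0.0015  0.0005  0.0961] turn 0.0035
```

```bash
python3 -m jog '[[-0.001,0,0.04,0,0.094],[-0.001,0,0.08,0,0.094],[-0.001,0,0.09,0,0.094],[-0.001,0,0.096,0,0.094],[-0.001,0,0.096,0,0.094],[-0.001,0,0.096,0,0.04],[-0.001,0,0.096,0,0.04],[-0.001,0,0.096,0,0.04],[-0.001,0,0.096,0,0.04],[-0.001,0,0.096,0,0.04]]'; python3 d.py 0.43 0.0235 0.1 -3.6
```

```text
time: 2.9
tcp_pos: [0.4306, 0.0245, 0.0041]
tcp_rot: [0.728, 0.686, 0.0, 0.0]
force: [0.0, -0.1, 0.2]
grip_width: 0.611
gripper_force: 0.0
t 2.9 tcp [0.4306 0.0245 0.0041] yhead -3.38 w 57.4 gf 0.0 F [ 0.  -0.1  0.2] j [-0.73  0.35  0.61  2.31 -0.37  0.58  0.11] tilt [ 2.e-04  2.e-04 -1.e+00]
d [-0.001  -0.0005 -0.0959] turn 0.0039
```

```bash
python3 -m jog '[[0,0,0,0,0.04],[0,0,0,0,0.04],[0,0,0,0,0.04],[0,0,0,0,0.04],[0,0,-0.02,0,0.04],[0,0,-0.05,0,0.04],[0,0,-0.065,0,0.04],[0,0,-0.065,0,0.04]]'; python3 d.py 0.634 -0.083 0.069 -3.6
```

```text
time: 3.7
tcp_pos: [0.4316, 0.0249, 0.0704]
tcp_rot: [0.728, 0.686, 0.002, 0.0]
force: [0.5, 0.8, -0.6]
grip_width: 0.431
gripper_force: 0.0
t 3.7 tcp [0.4316 0.0249 0.0704] yhead -3.37 w 40.5 gf 0.0 F [ 0.5  0.8 -0.6] j [-0.85  0.21  0.73  2.27 -0.21  0.73 -0.04] tilt [ 0.0027  0.0017 -1.    ]
d [-0.0958  0.2084  0.0017] turn 0.004
```

The fingers closed past the ring's width with no force, so I need a look.

Run:
```python
from station import cams
import cv2,numpy as np
t=cams.snapshot("top")["pixels"][:,:,::-1]; s=cams.snapshot("side")["pixels"][:,:,::-1]
f=lambda i:cv2.resize(i,None,fx=4,fy=4,interpolation=cv2.INTER_CUBIC)
cv2.imwrite("pics/r1.png",np.hstack([f(t[170:290,270:370]),f(s[170:290,250:350])]))
```

```text
(no output)
```

View pics/r1.png

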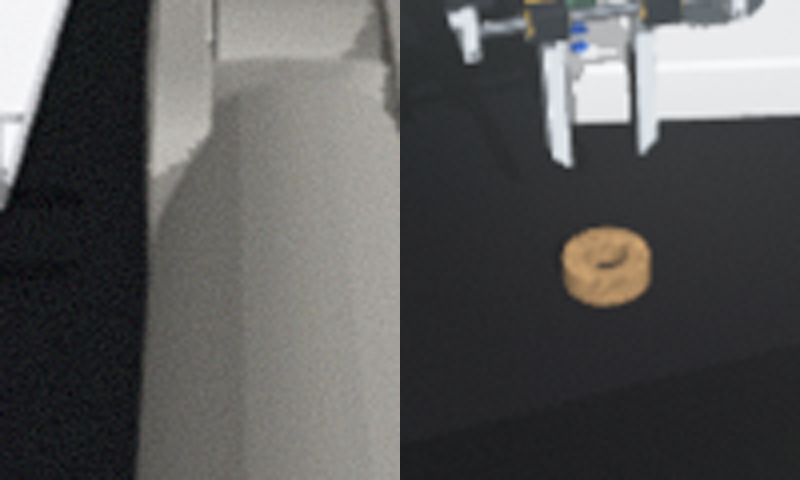

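The ring sits where it was: it slipped on the lift. I'll regrip slightly lower and check the force before lifting.

```bash
python3 -m jog '[[0,0,0,0,0.094],[0,0,0,0,0.094],[0,0,0,0,0.094],[0,0,0,0,0.094],[0,0,0,0,0.094],[0,0,0,0,0.094],[0,0,0,0,0.094],[0,0,0,0,0.094]]';python3 - <<'E'
from h import *
print(plane("side",(300.9,232.6),.02))
E
python3 d.py 0.43 0.0235 0.001 -3.6
```

```text
time: 4.6
tcp_pos: [0.4305, 0.0244, 0.0689]
tcp_rot: [0.728, 0.686, -0.0, -0.0]
force: [-0.8, 0.5, -0.4]
grip_width: 0.998
gripper_force: 0.0
[0.42800847 0.0240534  0.02      ]
t 4.65 tcp [0.4305 0.0244 0.0689] yhead -3.38 w 94.2 gf 0.0 F [-0.   0.2 -0.9] j [-0.85  0.21  0.73  2.27 -0.21  0.73 -0.03] tilt [-0.  0. -1.]
d [-0.001  -0.0004  0.0679] turn 0.0038
```

```bash
python3 -m jog '[[0,-0.001,0.04,0,0.094],[0,-0.001,0.06,0,0.094],[0,-0.001,0.068,0,0.094],[0,-0.001,0.068,0,0.07],[0,-0.001,0.068,0,0.05],[0,-0.001,0.068,0,0.05],[0,-0.001,0.068,0,0.05],[0,-0.001,0.068,0,0.05],[0,-0.001,0.068,0,0.05],[0,-0.001,0.068,0,0.05]]'; python3 d.py; python3 -m jog '[[0,0,0,0,0.04],[0,0,0,0,0.04],[0,0,0,0,0.04]]'
```

```text
time: 5.65
tcp_pos: [0.4296, 0.0246, 0.001]
tcp_rot: [0.728, 0.686, 0.0, 0.0]
force: [-0.1, -0.3, -0.1]
grip_width: 0.533
gripper_force: 0.0
t 5.65 tcp [0.4296 0.0246 0.001 ] yhead -3.38 w 50.1 gf 0.0 F [-0.1 -0.3 -0.1] j [-0.73  0.36  0.62  2.31 -0.39  0.57  0.13] tilt [ 2.e-04  1.e-04 -1.e+00]
time: 5.95
tcp_pos: [0.4295, 0.0244, 0.0009]
tcp_rot: [0.728, 0.686, -0.0, -0.0]
force: [-0.8, 0.1, -0.5]
grip_width: 0.43
gripper_force: 0.0
```

Run:
```python
from h import *
import cv2
from station import monitor
print(proj("side",monitor.observe()["tcp_pos"]))
s=cam("side")[3][:,:,::-1]; cv2.imwrite("pics/r2.png",cv2.resize(s[170:290,240:360],None,fx=5,fy=5,interpolation=cv2.INTER_CUBIC))
```

```text
[301.69183336 238.22239245]
```

View pics/r2.png

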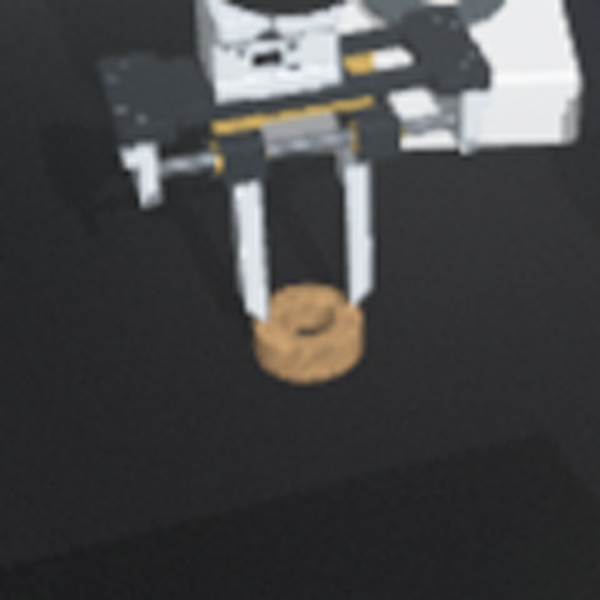

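```bash
python3 - <<'E'
from h import *
for P in [(.2185,.638,.176),(.2185,.638,.276)]: print(proj("side",P),proj("top",P))
for z in(0,.02):
  for y in(0.0244,.0444,.0644): print(y,z,((proj("side",(.4295,y,z))-[240,170])*5).round())
import cv2
a=cv2.imread("pics/side0.png")[40:130,130:220]; b=cv2.imread("pics/top0.png")[290:370,0:90]
f=lambda i:cv2.resize(i,(400,400),interpolation=cv2.INTER_CUBIC)
cv2.imwrite("pics/g0.png",np.hstack([f(a),f(b)]))
E
python3 d.py
```

```text
[188.55945535 105.50364937] [ 64.68390884 315.02999057]
[182.55551579  76.19713505] [ 31.63395977 321.58680546]
0.0244 0 [309. 342.]
0.0444 0 [297. 320.]
0.0644 0 [287. 298.]
0.0244 0.02 [307. 312.]
0.0444 0.02 [296. 289.]
0.0644 0.02 [285. 268.]
t 6.1 tcp [0.4295 0.0244 0.0009] yhead -3.38 w 40.1 gf 0.0 F [ 0.1 -0.3 -0.5] j [-0.73  0.36  0.62  2.31 -0.39  0.57  0.13] tilt [-1.e-04 -1.e-04 -1.e+00]
```

View pics/g0.png

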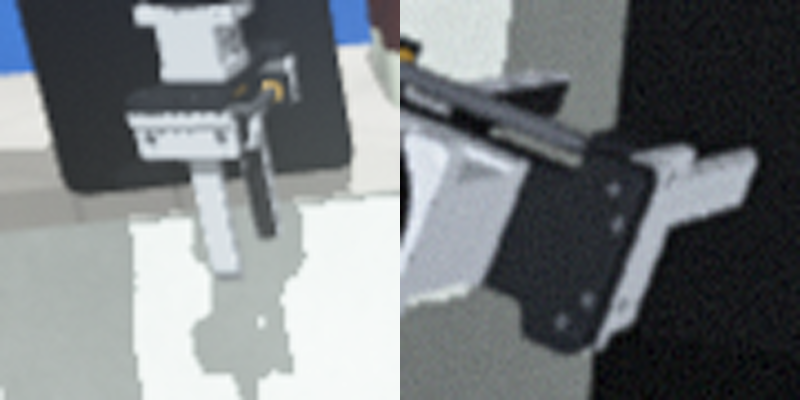

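```bash
python3 - <<'E'
from h import *
np.set_printoptions(precision=4,suppress=True)
print(plane("side",(300.7,210),.0704),"vs .4316 .0249"); print(plane("side",(185.1,97.4),.176),"vs .2185 .638")
print(plane("top",(78.7,325.5),.176),"one finger tip")
print("base",proj("top",(0,0,0)),proj("side",(0,0,0)),proj("side",(.1,-.0,0)),proj("side",(0,-.1,0)))
E
python3 -m jog '[[0,0,0,0,0.06],[0,0,0,0,0.08],[0,0,0,0,0.08],[0,0,-0.05,0,0.08],[0,0,-0.1,0,0.04],[0,0,-0.1,0,0.02],[0,0,-0.1,0,0],[0,0,-0.1,0,0],[0,0,-0.1,0,0],[0,0,-0.1,0,0]]' | tail -1
python3 - <<'E'
from h import *
from station import monitor
import cv2
np.set_printoptions(precision=4,suppress=True)
p=monitor.observe()["tcp_pos"]; u=proj("side",p); print(p,u,monitor.observe()["grip_width"])
s=cam("side")[3]; g=cv2.cvtColor(s,cv2.COLOR_RGB2GRAY); x,y=u.round().astype(int)
print(x-14,y-30); print(g[y-30:y+16:2,x-14:x+16:2])
E
```

```text
[0.4378 0.0509 0.0704] vs .4316 .0249
[0.2121 0.7305 0.176 ] vs .2185 .638
[0.1956 0.604  0.176 ] one finger tip
base [344.7431 391.2521] [120.7693 287.4729] [167.8727 276.394 ] [117.064  321.8931]
gripper_force: 0.0
[0.4289 0.024  0.1001] [299.9805 206.7241] 0.24679692773989112
286 177
[[ 94 208 225 174 101 139 215 181 205  64 212 225 237 235 235]
 [ 88 203 224 179 160 212 218 218 182  66 211 225 236 234 235]
 [ 79 205 225 177 111 145 234 234 205  70 208 224 235 234 234]
 [ 69 219 225 199 202 228 234 234 234  73 204 225 233 235 234]
 [ 62 207 224 201 226 234 235 235 235  88 202 225 236 240 240]
 [ 57 186 224 225 234 247 247 247 248 105 201 225 241 246 245]
 [ 51 161 224 224 219 235 234 234 234  94 200 224 213 233 233]
 [ 50 144 224 225 217 233 233 233 233  94 198 225 213 233 233]
 [ 50 124 224 224 216 232 233 232 232 124 194 225 220 231 232]
 [ 50 117 225 224 213 231 231 231 231 138 194 225 227 231 231]
 [ 49 133 231 225 212 230 230 230 229 212 193 228 230 229 230]
 [ 48 140 181 225 212 230 228 226 224 222 200 213 196 194 196]
 [ 48  54  76  84  83  65  61  62  57  53  57  55  56  57  59]
 [ 48  47  50  52  52  54  54  54  55  55  57  55  55  57  58]
 [ 50  48  52  50  53  54  54  56  54  54  55  55  54  56  57]
 [ 50  51  51  52  50  53  52  54  54  55  55  55  55  55  57]
 [ 50  50  50  52  52  51  52  51  54  52  54  55  54  54  54]
 [ 49  49  50  51  52  51  51  53  52  52  53  54  53  55  55]
 [ 48  49  48  49  50  51  51  51  52  52  52  52  53  53  54]
 [ 47  47  49  50  50  50  50  51  52  52  52  53  52  53  53]
 [ 48  49  48  47  50  48  49  50  51  51  51  52  53  51  54]
 [ 47  46  48  47  49  48  49  50  51  49  52  51  52  51  52]
 [ 47  46  48  47  49  50  49  48  49  50  50  52  51  51  51]]
```

The base projects correctly, but at both poses the finger ends appear about 23–27 mm above the reported TCP. So the fingers were passing over the ring. I'll probe downward slowly at the ring with open fingers, watching the force.

```bash
python3 -m jog '[[0,0,0,0,0.094],[0,0,0,0,0.094],[0,0,0,0,0.094],[0,0,0,0,0.094],[0,0,0,0,0.094],[0,0,0,0,0.094],[0,0,0,0,0.094],[0,0,0.04,0,0.094],[0,0,0.08,0,0.094],[0,0,0.1,0,0.094]]'|tail -3; python3 -m jog '[[0,0,0.002,0,0.094],[0,0,0.004,0,0.094],[0,0,0.006,0,0.094],[0,0,0.008,0,0.094],[0,0,0.01,0,0.094]]'; python3 d.py 0.429 0.024 -0.02 -3.6
```

```text
force: [0.4, -0.3, 1.2]
grip_width: 0.998
gripper_force: 0.0
time: 8.75
tcp_pos: [0.4301, 0.0249, -0.0085]
tcp_rot: [0.728, 0.686, 0.001, 0.0]
force: [-0.3, 0.5, 0.1]
grip_width: 1.004
gripper_force: 0.0
t 8.75 tcp [ 0.4301  0.0249 -0.0085] yhead -3.36 w 94.3 gf 0.0 F [-0.3  0.5  0.1] j [-0.74  0.39  0.64  2.32 -0.44  0.55  0.18] tilt [ 1.4e-03  9.0e-04 -1.0e+00]
d [-0.001  -0.001   0.0115] turn 0.0042
```

TCP at -8.5 mm with no contact confirms the bias. I'll continue gently.

```bash
python3 -m jog '[[-0.001,-0.001,0.002,0,0.094],[-0.001,-0.001,0.004,0,0.094],[-0.001,-0.001,0.006,0,0.094],[-0.001,-0.001,0.008,0,0.094]]'|grep -E "pos|force"; python3 -m jog '[[0,0,0.001,0,0.094],[0,0,0.002,0,0.094],[0,0,0.003,0,0.094]]'|grep -E "pos|force"
```

```text
tcp_pos: [0.4285, 0.0235, -0.0173]
force: [0.2, -0.2, -0.1]
gripper_force: 0.0
tcp_pos: [0.4285, 0.0235, -0.0202]
force: [-0.1, 0.9, -0.1]
gripper_force: 0.0
```

```bash
python3 -m jog '[[0,0,0,0,0.05],[0,0,0,0,0.04],[0,0,0,0,0.04],[0,0,0,0,0.04],[0,0,0,0,0.04],[0,0,0,0,0.04],[0,0,0,0,0.04],[0,0,0,0,0.04],[0,0,0,0,0.04],[0,0,0,0,0.04]]'; python3 d.py
```

```text
time: 10.45
tcp_pos: [0.4285, 0.0236, -0.0201]
tcp_rot: [0.728, 0.686, 0.0, 0.0]
force: [-0.2, 0.0, 1.6]
grip_width: 0.577
gripper_force: 30.0
t 10.45 tcp [ 0.4285  0.0236 -0.0201] yhead -3.38 w 54.2 gf 30.0 F [-0.2  0.   1.6] j [-0.72  0.41  0.61  2.32 -0.47  0.53  0.21] tilt [ 0.  0. -1.]
```

```bash
python3 -m jog '[[0,0,-0.02,0,0.04],[0,0,-0.05,0,0.04],[-0.03,0,-0.075,0,0.04],[-0.06,0.03,-0.075,0,0.04],[-0.094,0.06,-0.075,0,0.04],[-0.094,0.1,-0.075,0,0.04],[-0.094,0.14,-0.075,0,0.04],[-0.094,0.18,-0.075,0,0.04],[-0.094,0.211,-0.075,0,0.04],[-0.094,0.211,-0.075,0,0.04]]'; python3 d.py 0.634 -0.083 -0.02 -3.6
```

```text
time: 11.45
tcp_pos: [0.6366, -0.0829, 0.0543]
tcp_rot: [0.727, 0.686, -0.0, 0.001]
force: [-0.6, 0.4, -0.7]
grip_width: 0.578
gripper_force: 30.0
t 11.45 tcp [ 0.6366 -0.0829  0.0543] yhead -3.32 w 54.3 gf 30.0 F [-0.6  0.4 -0.7] j [-0.46  0.59  0.68  1.82 -0.47  0.9   0.37] tilt [ 8.0e-04 -1.3e-03 -1.0e+00]
d [-0.0002 -0.0027  0.0743] turn 0.0048
```

```bash
python3 -m jog '[[0,-0.002,0.02,0,0.04],[0,-0.002,0.045,0,0.04],[0,-0.002,0.06,0,0.04],[0,-0.002,0.068,0,0.04],[0,-0.002,0.072,0,0.04],[0,-0.002,0.074,0,0.04],[0,-0.002,0.074,0,0.04],[0,-0.002,0.074,0,0.04]]'|grep -E "pos|force"; python3 -m jog '[[0,0,0,0,0.08],[0,0,0,0,0.08],[0,0,0,0,0.08],[0,0,0,0,0.08],[0,0,0,0,0.08],[0,0,-0.03,0,0.08],[0,0,-0.07,0,0.08],[0,0,-0.11,0,0.08],[0,0,-0.15,0,0.08],[0,0,-0.16,0,0.08]]'|grep -E "pos|force";python3 d.py 0.432 -0.26 0.10 74.4
```

```text
tcp_pos: [0.632, -0.0827, -0.0184]
force: [0.6, 0.3, -0.3]
gripper_force: 30.0
tcp_pos: [0.6334, -0.0833, 0.1451]
force: [-0.4, -0.1, -0.5]
gripper_force: 0.0
t 13.25 tcp [ 0.6334 -0.0833  0.1451] yhead -3.41 w 80.0 gf 0.0 F [-0.4 -0.1 -0.5] j [-0.52  0.49  0.76  1.76 -0.38  1.04  0.31] tilt [ 5.1e-03  2.0e-04 -1.0e+00]
d [-0.1884 -0.1907  0.044 ] turn -1.358
```

```bash
python3 -m jog '[[-0.188,-0.19,0,-1.358,0.094],[-0.188,-0.19,0,-1.358,0.094],[-0.188,-0.19,0,-1.358,0.094],[-0.188,-0.19,0,-1.358,0.094],[-0.188,-0.19,0,-1.358,0.094],[-0.188,-0.19,0,-1.358,0.094],[-0.188,-0.19,0,-1.358,0.094],[-0.188,-0.19,0,-1.358,0.094],[-0.188,-0.19,0,-1.358,0.094],[-0.188,-0.19,0,-1.358,0.094]]'|tail -1;python3 d.py 0.432 -0.26 0.05 74.4
python3 - <<'E'
from h import *
import cv2
np.set_printoptions(precision=4,suppress=True)
for n in("top","side"): cv2.imwrite(f"pics/{n}2.png",cam(n)[3][:,:,::-1])
# ring by cork colour, side+top
for n in("top","side"):
    hsv=cv2.cvtColor(cam(n)[3],cv2.COLOR_RGB2HSV); m=cv2.inRange(hsv,(8,70,100),(22,200,255)); u=proj(n,(.634,-.083,.01)); x,y=u.astype(int)
    mm=np.zeros_like(m); mm[y-25:y+25,x-25:x+25]=m[y-25:y+25,x-25:x+25]; ys,xs=np.nonzero(mm)
    if len(xs): print(n,u,len(xs),(xs.min()+xs.max())/2,(ys.min()+ys.max())/2,plane(n,((xs.min()+xs.max())/2,(ys.min()+ys.max())/2),.01))
t=cv2.imread("pics/top2.png")[110:270,290:490];s=cv2.imread("pics/side2.png")[195:355,300:500]
f=lambda i:cv2.resize(i,(400,320),interpolation=cv2.INTER_CUBIC)
cv2.imwrite("pics/v2.png",np.hstack([f(t),f(s)]))
E
```

```text
gripper_force: 0.0
t 14.25 tcp [ 0.4305 -0.2591  0.1407] yhead 74.59 w 94.1 gf 0.0 F [-0.3  0.1  0.5] j [-0.1   0.2   0.59  2.05 -0.14  0.93  1.87] tilt [-2.e-04  3.e-04 -1.e+00]
d [-0.0017 -0.0005  0.0907] turn 0.0033
top [369.2191 154.592 ] 230 369.5 154.5 [ 0.6343 -0.0838  0.01  ]
side [392.6797 243.0278] 394 398.5 239.5 [ 0.6543 -0.0758  0.01  ]
```

View pics/v2.png

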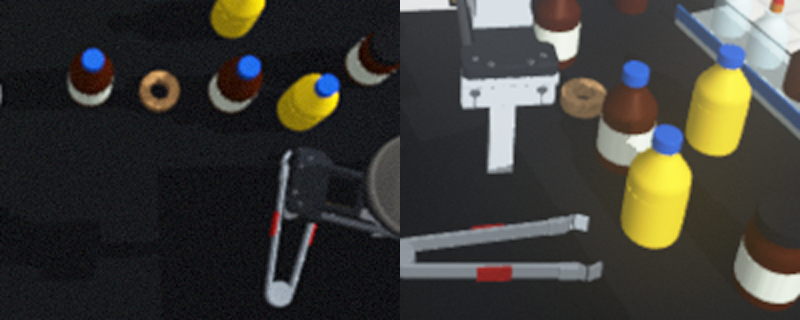

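The ring sits at (0.634,-0.084), flat between the bottles, and the tongs are untouched. Descending to grip them.

```bash
python3 -m jog '[[-0.001,0,0.04,0.003,0.094],[-0.001,0,0.08,0.003,0.094],[-0.001,0,0.12,0.003,0.094],[-0.001,0,0.14,0.003,0.094],[-0.001,0,0.15,0.003,0.094],[-0.001,0,0.156,0.003,0.094],[-0.001,0,0.16,0.003,0.094],[-0.001,0,0.16,0.003,0.094]]'|grep -E "pos|force"; python3 -m jog '[[0,0,0,0,0.06],[0,0,0,0,0.056],[0,0,0,0,0.052],[0,0,0,0,0.05],[0,0,0,0,0.049],[0,0,0,0,0.049],[0,0,0,0,0.049],[0,0,0,0,0.049],[0,0,0,0,0.049],[0,0,0,0,0.049]]'; python3 d.py
```

```text
tcp_pos: [0.4322, -0.2595, -0.0187]
force: [-0.3, -0.3, 0.6]
gripper_force: 0.0
time: 16.15
tcp_pos: [0.4319, -0.2595, -0.019]
tcp_rot: [0.137, 0.991, -0.0, 0.0]
force: [-0.1, -0.9, 3.7]
grip_width: 0.527
gripper_force: 7.0
t 16.15 tcp [ 0.4319 -0.2595 -0.019 ] yhead 74.25 w 49.5 gf 7.0 F [-0.1 -0.9  3.7] j [ 0.04  0.47  0.46  2.16 -0.37  0.59  2.06] tilt [ 2.e-04 -2.e-04 -1.e+00]
```

```bash
python3 -m jog '[[0,0,-0.01,0,0.049],[0,0,-0.03,0,0.049],[0,0,-0.055,0,0.049],[0,0,-0.08,0,0.049],[0,0,-0.105,0,0.049],[0,0,-0.13,0,0.049],[0,0,-0.155,0,0.049],[0,0,-0.165,0,0.049],[0,0,-0.17,0,0.049],[0,0,-0.17,0,0.049]]'|grep -E "pos|force|width"; python3 -m jog '[[0.003,0.02,0,0,0.049],[0.006,0.05,0,0,0.049],[0.01,0.08,0,0,0.049],[0.014,0.11,0,0,0.049],[0.018,0.14,0,0,0.049],[0.021,0.17,0,0,0.049],[0.025,0.2,0,0,0.049],[0.028,0.23,0,0,0.049],[0.032,0.26,0,0,0.049],[0.042,0.285,0,0,0.049]]'|grep -E "pos|force|width"; python3 d.py 0.433 0.2805 0.12 74.4
```

```text
tcp_pos: [0.4317, -0.2591, 0.1509]
force: [0.8, -0.2, -0.1]
grip_width: 0.523
gripper_force: 5.4
tcp_pos: [0.4683, 0.0278, 0.1496]
force: [-0.4, -0.3, 0.2]
grip_width: 0.528
gripper_force: 5.4
t 18.15 tcp [0.4683 0.0278 0.1496] yhead 74.28 w 49.6 gf 5.4 F [-0.4 -0.3  0.2] j [-0.56  0.12  0.39  2.1  -0.05  0.94  1.16] tilt [-1.8e-03 -7.0e-04 -1.0e+00]
d [0.1025 0.2337 0.0295] turn -0.0021
```

```bash
python3 -m jog '[[0.012,0.025,0,0,0.049],[0.024,0.055,0,0,0.049],[0.036,0.085,0,0,0.049],[0.05,0.115,0,0,0.049],[0.063,0.145,0,0,0.049],[0.076,0.175,0,0,0.049],[0.088,0.2,0,0,0.049],[0.096,0.222,0,0,0.049],[0.102,0.234,0,0,0.049],[0.102,0.234,0,0,0.049]]'|grep -E "pos|force|width"; python3 d.py 0.433 0.2805 0.055 74.4
python3 - <<'E'
from h import *
import cv2
t,s=[cam(n)[3][:,:,::-1] for n in("top","side")]
print(proj("top",(.433,.28,.17)),proj("side",(.433,.28,.17)),proj("side",(.52,.257,.17)))
f=lambda i:cv2.resize(i,(400,400),interpolation=cv2.INTER_CUBIC)
cv2.imwrite("pics/v3.png",np.hstack([f(t[120:260,160:300]),f(s[80:220,230:370])]))
E
```

```text
tcp_pos: [0.4331, 0.2802, 0.1497]
force: [0.2, -0.6, -1.0]
grip_width: 0.523
gripper_force: 5.4
t 19.15 tcp [0.4331 0.2802 0.1497] yhead 74.37 w 49.1 gf 5.4 F [ 0.2 -0.6 -1. ] j [-0.88  0.2   0.2   2.   -0.05  0.96  0.65] tilt [-0.0015 -0.0011 -1.    ]
d [0.0001 0.0004 0.0947] turn -0.0005
[226.84584009 219.18055315] [274.39308019 138.77536591] [305.75821132 137.38467055]
```

View pics/v3.png

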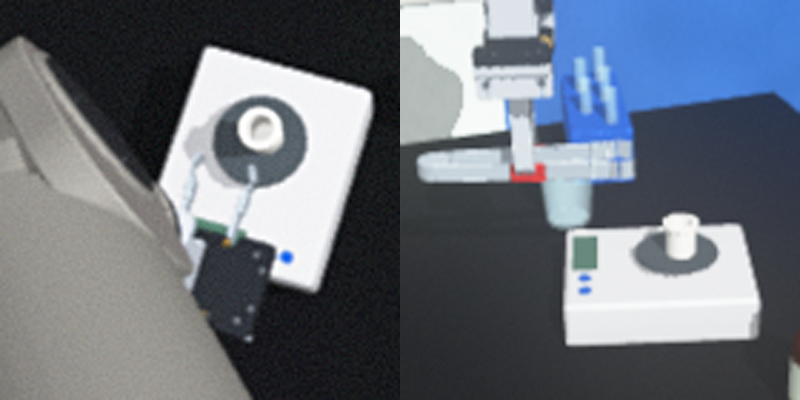

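Run:
```python
from h import *
np.set_printoptions(precision=4,suppress=True)
print("tip mid",plane("top",(238.4,178.1),.187),"expect .533 .252")
for z in(.15,.16,.17,.18): print(z,proj("side",(.527,.2305,z)))
for z in(.15,.16,.17,.18): print(z,"pad",proj("side",(.425,.253,z)))
s=cam("side")[3]; import cv2; g=cv2.cvtColor(s,cv2.COLOR_RGB2GRAY)
print(s[128:150,303],s[128:150,280,:].tolist())
```

```text
tip mid [0.5283 0.2516 0.187 ] expect .533 .252
0.15 [311.1213 147.086 ]
0.16 [311.0334 143.8974]
0.17 [310.9447 140.6771]
0.18 [310.8551 137.4245]
0.15 pad [274.452  149.4402]
0.16 pad [274.1799 146.2342]
0.17 pad [273.9051 142.9959]
0.18 pad [273.6274 139.7249]
[[ 65 118 224]
 [154 176 223]
 [198 211 220]
 [198 211 220]
 [192 205 216]
 [184 195 206]
 [189 201 213]
 [179 193 212]
 [188 203 220]
 [200 212 222]
 [192 204 215]
 [192 204 215]
 [196 207 218]
 [198 210 220]
 [149 169 218]
 [ 65  99 173]
 [ 62  74  96]
 [ 61  66  75]
 [ 61  66  75]
 [ 61  65  75]
 [ 61  66  74]
 [ 62  66  74]] [[65, 71, 79], [64, 71, 78], [126, 103, 110], [177, 172, 180], [195, 208, 218], [197, 211, 220], [197, 209, 219], [198, 210, 220], [201, 194, 203], [211, 150, 156], [214, 103, 107], [216, 92, 95], [215, 91, 93], [222, 84, 86], [230, 87, 88], [198, 139, 143], [145, 165, 172], [140, 158, 167], [136, 154, 161], [129, 145, 151], [115, 130, 136], [107, 120, 126]]
```

Tongs are held level, underside about 0.167 m as expected. Lowering behind the crucible, then advancing 66 mm.

```bash
python3 -m jog '[[0,0,0.02,0,0.049],[0,0,0.045,0,0.049],[0,0,0.065,0,0.049],[0,0,0.08,0,0.049],[0,0,0.09,0,0.049],[0,0,0.0925,0,0.049],[0,0,0.0925,0,0.049]]'|grep -E "pos|force|width"; python3 d.py 0.4965 0.2629 0.057 74.4
```

```text
tcp_pos: [0.4342, 0.2789, 0.0585]
force: [-0.1, 0.8, 0.0]
grip_width: 0.523
gripper_force: 5.4
t 20.05 tcp [0.4342 0.2789 0.0585] yhead 74.22 w 49.2 gf 5.4 F [-0.1  0.8  0. ] j [-0.85  0.32  0.19  2.08 -0.09  0.75  0.68] tilt [-0.e+00 -2.e-04 -1.e+00]
d [-0.0643  0.0016  0.0015] turn -0.0032
```

Run:
```python
from h import *
np.set_printoptions(precision=4,suppress=True)
import cv2
s=cam("side")[3]; g=cv2.cvtColor(s,cv2.COLOR_RGB2GRAY)
for z in(.066,.07,.075,.08): print(z,proj("side",(.527,.2305,z)))
print(g[160:185,302:316:2])
```

```text
0.066 [311.8265 172.6772]
0.07 [311.7942 171.5048]
0.075 [311.7536 170.0331]
0.08 [311.7129 168.5543]
[[204 202 205 193 196 205 222]
 [204 192 214 200 195 228 236]
 [210 199 205 219 206 229 237]
 [190 198 191 228 227 234 224]
 [185 216 189 225 231 229 168]
 [217 224 192 210 217 207 116]
 [220 211 191 190 208 184 111]
 [209 202 189 196 209 178 113]
 [210 204 189 201 208 179 113]
 [209 207 190 195 209 170 112]
 [208 206 188 193 219 156 109]
 [196 196 186 190 231 170 103]
 [186 186 186 211 237 199 123]
 [221 221 221 232 237 227 167]
 [237 237 237 237 237 237 199]
 [237 237 237 238 236 237 227]
 [237 237 237 237 237 237 237]
 [237 237 237 237 237 237 237]
 [237 237 237 237 237 237 237]
 [237 237 237 237 237 237 237]
 [237 237 237 237 237 237 237]
 [237 237 237 237 237 237 237]
 [237 237 237 237 237 237 237]
 [237 237 237 237 237 237 237]
 [237 237 237 237 237 237 237]]
```

```bash
python3 -m jog '[[-0.01,0.001,0,-0.003,0.049],[-0.02,0.001,0,-0.003,0.049],[-0.03,0.002,0,-0.003,0.049],[-0.038,0.002,0,-0.003,0.049],[-0.045,0.002,0,-0.003,0.049],[-0.051,0.002,0,-0.003,0.049],[-0.057,0.002,0,-0.003,0.049],[-0.062,0.002,0,-0.003,0.049],[-0.064,0.002,0,-0.003,0.049],[-0.064,0.002,0,-0.003,0.049]]'|grep -E "pos|force|width"; python3 d.py 0.4965 0.2629 0.0585 74.4
python3 - <<'E'
from h import *
import cv2
t,s=[cam(n)[3][:,:,::-1] for n in("top","side")]
f=lambda i:cv2.resize(i,(400,400),interpolation=cv2.INTER_CUBIC)
cv2.imwrite("pics/v4.png",np.hstack([f(t[135:205,205:275]),f(s[130:200,285:355])]))
E
```

```text
tcp_pos: [0.4963, 0.2637, 0.0583]
force: [0.6, -0.3, -0.7]
grip_width: 0.525
gripper_force: 5.4
t 21.1 tcp [0.4963 0.2637 0.0583] yhead 74.41 w 49.3 gf 5.4 F [ 0.6 -0.3 -0.7] j [-0.76  0.39  0.2   1.98 -0.11  0.79  0.79] tilt [-1.e-04 -1.e-04 -1.e+00]
d [-0.0004 -0.0007 -0.0002] turn 0.0002
```

View pics/v4.png

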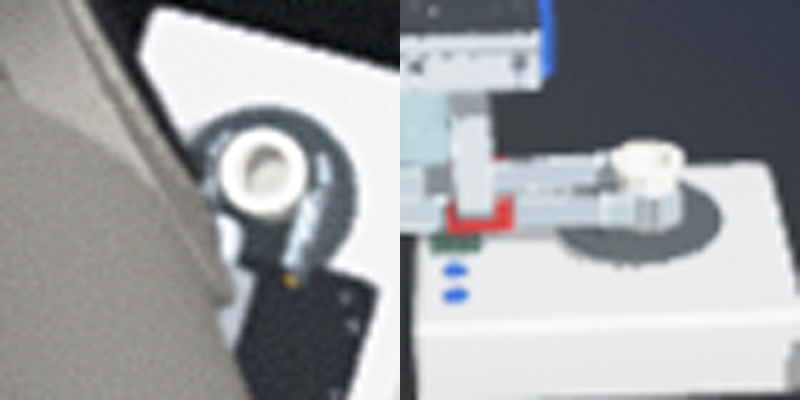

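The last picture shows the jaws flanking the crucible under its rim: V notch at (653,210), crucible axis at (648,165). Closing gradually.

```bash
python3 -m jog '[[0,0,0,0,0.047],[0,0,0,0,0.045],[0,0,0,0,0.043],[0,0,0,0,0.041],[0,0,0,0,0.039],[0,0,0,0,0.037],[0,0,0,0,0.034],[0,0,0,0,0.03],[0,0,0,0,0.03],[0,0,0,0,0.03]]'; python3 -m jog '[[0,0,0,0,0.03],[0,0,0,0,0.03],[0,0,0,0,0.03]]'|grep -E "pos|force|width"
```

```text
time: 22.2
tcp_pos: [0.4961, 0.2638, 0.0584]
tcp_rot: [0.136, 0.991, -0.0, -0.0]
force: [0.6, 1.2, -1.3]
grip_width: 0.447
gripper_force: 30.0
tcp_pos: [0.4961, 0.2638, 0.0584]
force: [-1.1, -0.1, -0.1]
grip_width: 0.451
gripper_force: 30.0
```

```bash
python3 -m jog '[[0,0,-0.003,0,0.03],[0,0,-0.008,0,0.03],[0,0,-0.015,0,0.03],[0,0,-0.025,0,0.03],[0,0,-0.037,0,0.03],[0,0,-0.05,0,0.03],[0,0,-0.063,0,0.03],[0,0,-0.075,0,0.03],[0,0,-0.083,0,0.03],[0,0,-0.085,0,0.03]]'|grep -E "pos|force|width"
python3 d.py
cat > w.py <<'E'
from h import *
import cv2
from station import monitor
np.set_printoptions(precision=4,suppress=True)
p=monitor.observe()["tcp_pos"]; e=p+[.0867,-.0242,.029]  # expected crucible: axis at jaw centre, rim ~ tongs underside+~30
for n in("top","side"):
    u=proj(n,e); x,y=u.round().astype(int); im=cam(n)[3].astype(int); w=im[y-25:y+25,x-25:x+25]
    m=(w[:,:,0]>205)&(w[:,:,2]<=w[:,:,0])            # warm white porcelain
    k,l,st,c=cv2.connectedComponentsWithStats(m.astype(np.uint8)); i=1+st[1:,4].argmax() if k>1 else 0
    print(n,"exp",u,"white blob",st[i],c[i]+[x-25,y-25])
    cv2.imwrite(f"pics/w_{n}.png",cv2.resize(im[y-25:y+25,x-25:x+25,::-1].astype(np.uint8),None,fx=8,fy=8))
E
python3 w.py
```

```text
tcp_pos: [0.4966, 0.264, 0.1445]
force: [0.1, -0.1, -1.2]
grip_width: 0.447
gripper_force: 30.0
t 23.5 tcp [0.4966 0.264  0.1445] yhead 74.42 w 42.0 gf 30.0 F [ 0.1 -0.1 -1.2] j [-0.79  0.28  0.22  1.91 -0.07  0.96  0.77] tilt [ 1.1e-03  9.0e-04 -1.0e+00]
top exp [245.0362 157.1189] white blob [ 16  15  16  16 169] [243.6746 155.0888]
side exp [328.4203 135.3104] white blob [19 18 13  8 73] [327.863  131.4658]
```

```bash
python3 - <<'E'
from h import *
np.set_printoptions(precision=4,suppress=True)
p,e=tri((243.7,155.1),(328.2,129)); print(p,e, p-[.4966,.264,.1445]); print(plane("top",(243.7,155.1),.190))
E
python3 d.py 0.547 -0.0596 0.155 74.4
```

```text
[0.5824 0.2391 0.1935] 0.00014272993471110343 [ 0.0858 -0.0249  0.049 ]
[0.5835 0.2398 0.19  ]
t 23.7 tcp [0.4958 0.2637 0.1429] yhead 74.43 w 42.4 gf 30.0 F [-0.3  0.1 -0.6] j [-0.79  0.28  0.22  1.91 -0.07  0.96  0.77] tilt [-7.e-04 -5.e-04 -1.e+00]
d [-0.1361 -0.2977 -0.012 ] turn 0.0005
```

```bash
python3 -m jog '[[-0.005,-0.01,-0.004,0,0.03],[-0.015,-0.03,-0.008,0,0.03],[-0.028,-0.06,-0.012,0,0.03],[-0.041,-0.09,-0.012,0,0.03],[-0.055,-0.12,-0.012,0,0.03],[-0.069,-0.15,-0.012,0,0.03],[-0.082,-0.18,-0.012,0,0.03],[-0.096,-0.21,-0.012,0,0.03],[-0.11,-0.24,-0.012,0,0.03],[-0.12,-0.263,-0.012,0,0.03]]'|grep -E "pos|force|width"; python3 -m jog '[[-0.008,-0.016,0,0,0.03],[-0.013,-0.027,0,0,0.03],[-0.016,-0.034,0,0,0.03],[-0.016,-0.034,0,0,0.03],[-0.016,-0.034,0,0,0.03]]'|grep -E "pos|force|width"; python3 d.py 0.5475 -0.0593 0.07 74.4
```

```text
tcp_pos: [0.5409, -0.0248, 0.1554]
force: [-0.0, 0.5, -1.3]
grip_width: 0.448
gripper_force: 30.0
tcp_pos: [0.5473, -0.0581, 0.1553]
force: [-0.3, 0.9, -0.9]
grip_width: 0.443
gripper_force: 30.0
t 25.2 tcp [ 0.5473 -0.0581  0.1553] yhead 74.46 w 41.6 gf 30.0 F [-0.3  0.9 -0.9] j [-0.34  0.25  0.39  1.93 -0.12  0.98  1.4 ] tilt [-3.e-04  2.e-04 -1.e+00]
d [-0.0005 -0.0011  0.0853] turn 0.001
```

```bash
python3 w.py
```

```text
top exp [378.0996 134.1105] white blob [   0    0   50   50 2500] [377.5 133.5]
side exp [399.5155 183.0119] white blob [ 17  15  17  13 136] [399.8015 178.2868]
```

Crucible still in the jaws (side blob at the expected column). Lowering over the ring.

```bash
python3 -m jog '[[0,-0.001,0.006,0,0.03],[0,-0.001,0.018,0,0.03],[0,-0.001,0.032,0,0.03],[0,-0.001,0.046,0,0.03],[0,-0.001,0.06,0,0.03],[0,-0.001,0.071,0,0.03],[0,-0.001,0.079,0,0.03],[0,-0.001,0.084,0,0.03],[0,-0.001,0.085,0,0.03],[0,-0.001,0.085,0,0.03]]'|grep -E "pos|force|width"; python3 -m jog '[[0,0,0,0,0.03],[0,0,0,0,0.03],[0,0,0,0,0.03],[0,0,0,0,0.03],[0,0,0,0,0.03]]'|tail -1
python3 d.py; python3 w.py
python3 - <<'E'
from h import *
import cv2
np.set_printoptions(precision=4,suppress=True)
for n in("top","side"):
    hsv=cv2.cvtColor(cam(n)[3],cv2.COLOR_RGB2HSV)
    for nm,m in(("blue",cv2.inRange(hsv,(105,150,120),(125,255,255))),("cork",cv2.inRange(hsv,(8,70,100),(22,200,255)))):
        k,l,st,c=cv2.connectedComponentsWithStats(m); print(n,nm,[(c[i].round(1).tolist(),st[i,4]) for i in range(1,k) if 25<st[i,4]<700 and 280<c[i][0]<480])
E
```

```text
tcp_pos: [0.5473, -0.0598, 0.0705]
force: [0.3, -0.2, -1.5]
grip_width: 0.447
gripper_force: 30.0
gripper_force: 30.0
t 26.8 tcp [ 0.5472 -0.0597  0.0705] yhead 74.43 w 42.2 gf 30.0 F [-0.7  0.3 -1.2] j [-0.31  0.37  0.37  2.   -0.18  0.81  1.46] tilt [ 1.e-04  0.e+00 -1.e+00]
top exp [373.8795 144.9803] white blob [   0    0   50   50 2500] [373.5 144.5]
side exp [396.2371 214.0604] white blob [ 18  16  16  12 133] [396.3308 209.9624]
top blue [([468.0, 83.0], np.int32(61)), ([380.5, 84.0], np.int32(52)), ([335.7, 138.9], np.int32(93)), ([453.5, 151.9], np.int32(98))]
top cork []
side blue [([465.7, 222.7], np.int32(102)), ([417.7, 231.2], np.int32(140)), ([433.6, 264.1], np.int32(163))]
side cork [([438.7, 145.1], np.int32(602)), ([418.4, 174.5], np.int32(28)), ([391.1, 243.3], np.int32(359)), ([419.7, 248.2], np.int32(184))]
```

The crucible hangs where expected over the ring, the bottle caps are unmoved, and the arm is still with 30 N of grip. Handing in.

```bash
python3 -c "
from station import ticket; print(ticket.close_job())"
```

```text
the job is handed in; nothing more can be done
None
```

I handed the job in with the ring released midway between the blue-capped bottles and the crucible held in the closed tongs about 6 cm above it by my measurements; the hand-in returned no verdict.

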